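# Put three stacks of culture dishes onto their matching wire stands

## Task

The three stacks of culture dishes each stand on the wrong wire stand: move them round so that the round stack stands centred on the round stand, the square stack on the square stand and the oblong stack on the oblong stand, the last two squared up with their stands. Make room by first parking one stack in the middle of the empty cork mat, letting go of it there, before it goes on to its own stand. Keep the stacks upright, and leave the jar, the tube rack and the small dish where they are.

Things in the scene. Friction and masses are not known exactly. Their poses are not given: they have to be found in the camera images.
- round_stack_center (a point): The round stack: three closed culture dishes banded into one rigid stack 45 mm high, clear plastic with dark brown and red jelly, a small blank white label on top, about 90 g. 60 mm in diameter. Origin at the stack's centre, half-way up (22.5 mm above its underside); z up. At the start it stands on the square stand.
- square_stack_center (a point): The square stack: three closed culture dishes banded into one rigid stack 45 mm high, clear plastic with dark brown and red jelly, a small blank white label on top, about 90 g. 56 x 56 mm. Origin at the stack's centre, half-way up (22.5 mm above its underside); z up, x and y along its sides. At the start it stands on the oblong stand.
- oblong_stack_center (a point): The oblong stack: three closed culture dishes banded into one rigid stack 45 mm high, clear plastic with dark brown and red jelly, a small blank white label on top, about 90 g. 85 mm along its x, 40 mm along its y. Origin at the stack's centre, half-way up (22.5 mm above its underside); z up. At the start it stands on the round stand.
- round_stand: The round stand, 100 mm in diameter, fixed to the bench, a grid of thin steel wires over a dark sheet; flat top 8 mm above the bench, no rim. Origin at the centre of its underside, on the bench; z up.
- square_stand: The square stand, 86 x 86 mm, fixed to the bench, a grid of thin steel wires over a dark sheet; flat top 8 mm above the bench, no rim. Origin at the centre of its underside, on the bench; z up, x and y along its sides.
- oblong_stand: The oblong stand, 105 mm along its x, 64 mm along its y, fixed to the bench, a grid of thin steel wires over a dark sheet; flat top 8 mm above the bench, no rim. Origin at the centre of its underside, on the bench; z up.
- cork_mat: The empty parking place: a plain square cork mat, 90 x 90 mm, 5 mm thick, fixed to the bench. Origin at the centre of its underside, on the bench; x and y along its sides.
- jar_center (a point): Bystander: a loose capped jar, 44 mm in diameter, 62 mm high; point at its centre, half-way up.
- tube_rack_center (a point): Bystander: a loose white rack of eight capped tubes, 50 mm along x, 105 mm along y, 73 mm high over the caps; point at its centre, half-way up.
- small_dish_center (a point): Bystander: a loose single small dish, 35 mm in diameter, 12 mm high; point at its centre, half-way up.
There are look-alikes about, which are no part of the job. What is shaped like the part that bears oblong_stack_center but orange is not meant.

How it is judged:
On the way:
1. one of the stacks has been parked on the cork mat (its centre within 35 mm of the mat's) and let go (((horizontal distance between round_stack_center and cork_mat below 0.035 m and height (world z) of round_stack_center below 0.034 m and linear speed of round_stack below 0.02 m/s and contact force between round_stack and the fingers below 0.05 N) or (horizontal distance between square_stack_center and cork_mat below 0.035 m and height (world z) of square_stack_center below 0.034 m and linear speed of square_stack below 0.02 m/s and contact force between square_stack and the fingers below 0.05 N) or (horizontal distance between oblong_stack_center and cork_mat below 0.035 m and height (world z) of oblong_stack_center below 0.034 m and linear speed of oblong_stack below 0.02 m/s and contact force between oblong_stack and the fingers below 0.05 N))), for 0.2 s.
At the end, for the whole second after the job is handed in: The round, square and oblong stacks each stand upright (within 0.1 rad), released and at rest on the stand of their own shape, centred within 12 mm; the square stack's sides and the oblong stack's long side are parallel to their stand's within 0.2 rad (horizontal distance between round_stack_center and round_stand below 0.012 m and z of round_stack_center in the frame of round_stand between 0.026 and 0.035 m and angle between each of round_stack_center, square_stack_center, oblong_stack_center's own z axis and vertical below 0.1 rad and linear speed of each of round_stack, square_stack, oblong_stack below 0.02 m/s and horizontal distance between square_stack_center and square_stand below 0.012 m and z of square_stack_center in the frame of square_stand between 0.026 and 0.035 m and horizontal distance between oblong_stack_center and oblong_stand below 0.012 m and z of oblong_stack_center in the frame of oblong_stand between 0.026 and 0.035 m and (angle between the x axis of square_stack_center and the x axis of square_stand, either way round below 0.2 rad or angle between the x axis of square_stack_center and the y axis of square_stand, either way round below 0.2 rad) and angle between the x axis of oblong_stack_center and the x axis of oblong_stand, either way round below 0.2 rad); the robot touches nothing.
It fails at once if the jar is shifted by more than 25 mm (distance of jar_center from where it was at the start of the episode above 0.025 m).
It fails at once if the tube rack is shifted by more than 25 mm (distance of tube_rack_center from where it was at the start of the episode above 0.025 m).
It fails at once if the small dish is shifted by more than 25 mm (distance of small_dish_center from where it was at the start of the episode above 0.025 m).
It fails at once if a stack is tipped by more than 0.5 rad (angle between any of round_stack_center, square_stack_center, oblong_stack_center's own z axis and vertical above 0.5 rad).
It also fails if it takes over 128 s, if anything falls off the work surface, if the arm or the gripper's body presses on something with over 40 N, if the wrist force passes 120 N, or if a joint passes its speed limit or range.

## Robot

A 7-joint arm with a two-finger parallel gripper is mounted at the origin on the work surface. World frame = base frame: x ahead of the robot, y to its left, z up, the work surface at z = 0. Lengths are in m, angles in rad, forces in N, time in s.
With the tool pointing down it reaches from about 0.425 to 0.975 m from the base axis. Payload 16.7 kg.
Tool frame: the origin (TCP) lies midway between the tips of the shut fingers; the grasp point (between the pads) lies 19 mm behind it; z points along the fingers, y is the direction in which the jaws open and shut (so a half turn about z gives the same grasp; the last joint's range is limited). The gripper opens to 85 mm and grips with 20 to 120 N. Pads are 22 mm wide; open, the fingers measure 114 mm over their backs; the gripper's body (76 mm by 85 mm) begins 54 mm behind the grasp point. The pads swing forward as they close: fully open they stand 13 mm farther back than shut.
Start: joints at [-1.323, 0.426, 0.074, 1.606, -0.034, 1.111, -0.067], TCP at [0.261, 0.623, 0.231] pointing down, gripper open.
Joint ranges: [-2.85, 2.85], [-0.5, 2.14], [-1.23, 1.37], [0.21, 2.46], [-1.02, 4.16], [0.16, 2.05], [-2.73, 2.73]. Speed limits (rad/s): [1.89, 1.89, 2.39, 2.39, 3.01, 3.01, 3.01].

## Interface

Orientations are given as a rotation vector (axis times angle).
In Python, from plant import robot, vision gives the robot as it stands.
- The arm moves only by the shell command python3 -m crank 'ROWS' [FORCE]. ROWS is JSON, a list of rows, each a list of 7 numbers: the shift along the world's x, y, z in m, then the turn, a rotation vector about the world's x, y, z in degrees, then the closure in counts, from 0 (fully open) to 255 (shut). In form: [[x, y, z, ax, ay, az, hand], ...]. A call has 1 to 5 rows; each row shifts and turns the pose as measured when the row begins; what a row does not reach is not made up. A row lasts 1/10 s, in which the tool goes at most 50 mm and 8.59 degrees, less where a joint would pass 70% of its speed; a pose out of reach is approached as far as the arm can. A call with a gripper value outside its range is refused whole. The fingers move at their own pace and stop on an object; FORCE is the grip in N (left out, the last holds). Time passes only in rows, so rows that do not move let the fingers close. It gives the time, the measured TCP pose, the force and the opening at its end, in the units of the state.
- robot.read_state(): the state, without advancing time (a new reading comes with each control period).
- vision.camera(name): name is "scene" or "top" or "wrist"; returns the picture (400x640x3 uint8, red, green, blue); there is no depth.
- vision.camera_info(name): a dict with "mtx" (3x3 intrinsics, pixels), "R" (3x3) and "t" (3): a world point X has camera coordinates R X + t. Camera axes: x right, y down, z forward; pixel columns grow to the right and rows downward; lengths in m; the calibration is good to about 2 mm. The wrist camera is an equidistant fisheye: a pixel r from the principal point sees the ray r / f radians off the axis. A picture is of the moment at which its call begins: read the wrist's pose just before it. camera_info takes no time and is no camera call; for the wrist camera it gives the pose at the moment of the call.
- robot.close_job(): hands the job in, once; it reports no verdict.
The state is a dict: "clock": time; "qpos": joint angles; "qd": joint speeds; "effort": joint torques, N m; "tcp_pos": TCP position; "tcp_rot": TCP orientation; "force": force on the tool from outside, world axes, zero at the start; "torque": the same for the moment, N m; "opening": opening from 0.0 (shut) to 1.0 (fully open).
Only numpy, scipy, OpenCV 4.12 (cv2) and the standard library are available. Lean on these libraries where they do the work, as an engineer would, in place of code of your own. Each camera call takes 0.05 s, during which the arm holds its last target.

## Working session

There is one attempt and no reset: what is moved stays moved. The work goes in short steps, Python scripts to look and compute and a shell command to move; the robot and the scene stay as the last step left them, time stands still between calls to the robot, and variables do not carry over. Pictures are saved under pics/ and viewed, and the job is handed in when it is done.

```bash
mkdir -p pics; ls; python3 - <<'E'
from plant import robot, vision
import cv2
print(robot.read_state())
for n in ["scene","top","wrist"]:
    i=vision.camera_info(n); print(n,i)
    cv2.imwrite(f"pics/a_{n}.png",vision.camera(n)[:,:,::-1])
E
```

```text
pics
{'clock': 0.0, 'qpos': array([-1.32348331,  0.42673719,  0.07384099,  1.60666194, -0.03410226,
        1.11080251, -0.06710121]), 'qd': array([-1.88704611e-03,  7.02148596e-04, -3.18212879e-05, -2.18084710e-04,
        2.00603115e-04,  1.92917587e-03,  6.81457567e-04]), 'effort': array([-1.89857550e-03, -9.49854112e+01,  3.75933141e+00, -4.63507783e+01,
        1.91393250e-02,  1.02652653e-02,  4.11694384e-05]), 'tcp_pos': array([0.26072816, 0.62213517, 0.2305826 ]), 'tcp_rot': array([-6.19237706e-01, -3.07978241e+00,  2.10279171e-03]), 'force': array([0.24160115, 0.50113955, 0.04198882]), 'torque': array([ 0.00155329,  0.02017385, -0.03128061]), 'opening': 1.0004436460204604}
scene {'mtx': array([[427.61350563,   0.        , 316.39878322],
       [  0.        , 427.61350563, 194.28052962],
       [  0.        ,   0.        ,   1.        ]]), 'R': array([[-0.60853572,  0.79340679, -0.01378216],
       [ 0.42078977,  0.30791933, -0.85330045],
       [-0.67277058, -0.52506319, -0.52123737]]), 't': array([ 0.24203112, -0.15890651,  1.26757133])}
top {'mtx': array([[442.01059944,   0.        , 320.64706983],
       [  0.        , 442.01059944, 207.60245534],
       [  0.        ,   0.        ,   1.        ]]), 'R': array([[-0.00964118, -0.99994458,  0.00422799],
       [-0.98800454,  0.0088742 , -0.15416966],
       [ 0.15412359, -0.00566365, -0.98803534]]), 't': array([0.03838587, 0.45901569, 1.14124007])}
wrist {'mtx': array([[309.70691629,   0.        , 321.30132282],
       [  0.        , 309.70691629, 199.09998394],
       [  0.        ,   0.        ,   1.        ]]), 'R': array([[ 0.38657147,  0.92225878, -0.00111234],
       [ 0.87521215, -0.3664707 ,  0.3157577 ],
       [ 0.29080268, -0.12303645, -0.9488392 ]]), 't': array([-0.67445772, -0.04065209,  0.3813928 ])}
```

View pics/a_top.png

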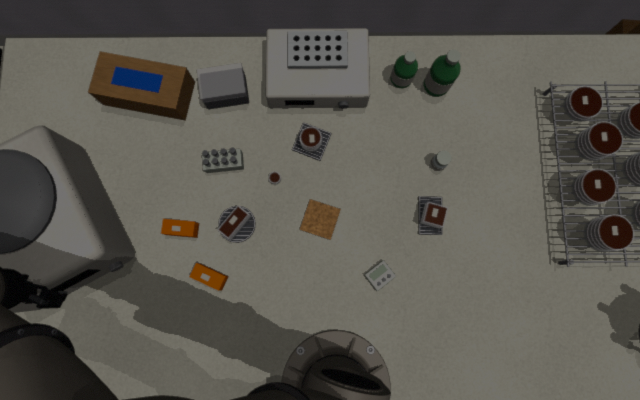

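View pics/a_scene.png

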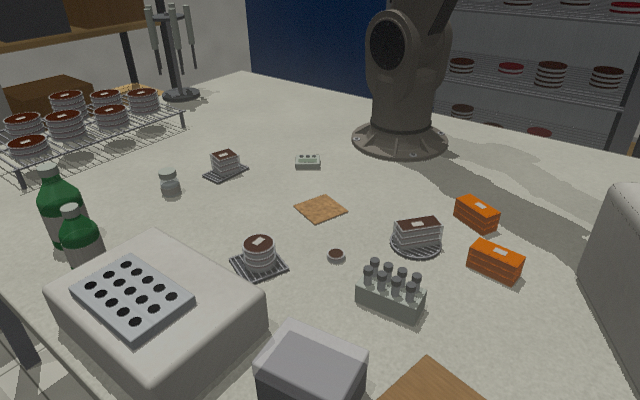

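View pics/a_wrist.png

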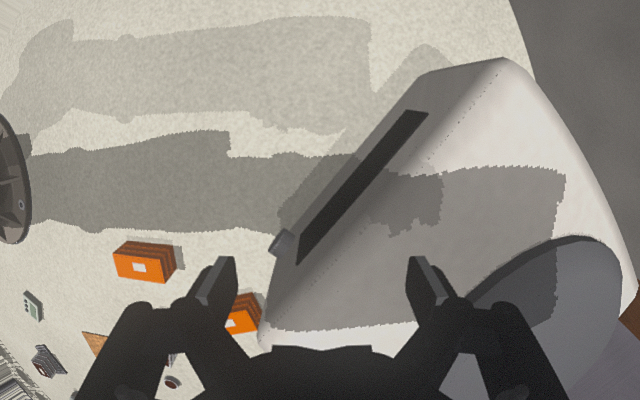

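The top view shows the round stack on the square stand at (311,140), the oblong stack on the round stand at (235,222) and the square stack on the oblong stand at (432,214). The mat is at (320,219), the jar at (440,161), the tube rack at (222,159) and the small dish at (275,178). There are three oblong candidates: the brown one at (235,222) and orange ones at (180,228) and (209,276). The brown one on the round stand is the one meant. Enlarged crops next.

```bash
python3 - <<'E'
import cv2, numpy as np
t=cv2.imread("pics/a_top.png"); s=cv2.imread("pics/a_scene.png")
def crop(im,x,y,w,h,k,name):
    c=cv2.resize(im[y:y+h,x:x+w],None,fx=k,fy=k,interpolation=cv2.INTER_CUBIC)
    c=cv2.convertScaleAbs(c,alpha=1.3,beta=15)
    return c
def grid(im,x0,y0,k):
    for i in range(0,im.shape[1]//k,10):
        cv2.putText(im,str(x0+i),(i*k,9),0,.33,(0,0,255),1); cv2.line(im,(i*k,0),(i*k,im.shape[0]),(0,255,255),1) if 0 else cv2.line(im,(i*k,10),(i*k,16),(0,0,255),1)
    for i in range(0,im.shape[0]//k,10):
        cv2.putText(im,str(y0+i),(0,i*k+4),0,.33,(255,0,0),1); cv2.line(im,(22,i*k),(28,i*k),(255,0,0),1)
    return im
def tile(im,cs,w,h,k,name):
    T=[grid(crop(im,x,y,w,h,k,""),x,y,k) for x,y in cs]
    out=np.vstack([np.hstack(T[:2]),np.hstack(T[2:])]); cv2.imwrite(name,out); print(out.shape)
tile(t,[(287,118),(211,200),(407,190),(295,195)],50,48,6,"pics/b_top.png")
tile(s,[(225,225),(383,205),(197,140),(288,183)],65,60,5,"pics/b_scene.png")
E
```

```text
(576, 600, 3)
(600, 650, 3)
```

View pics/b_top.png

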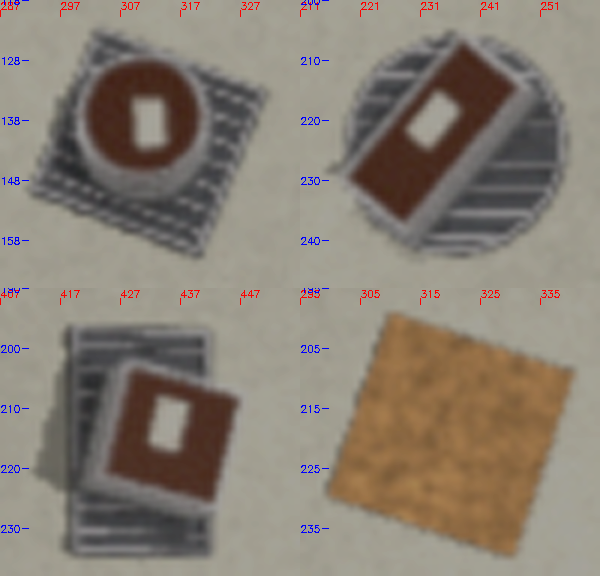

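View pics/b_scene.png

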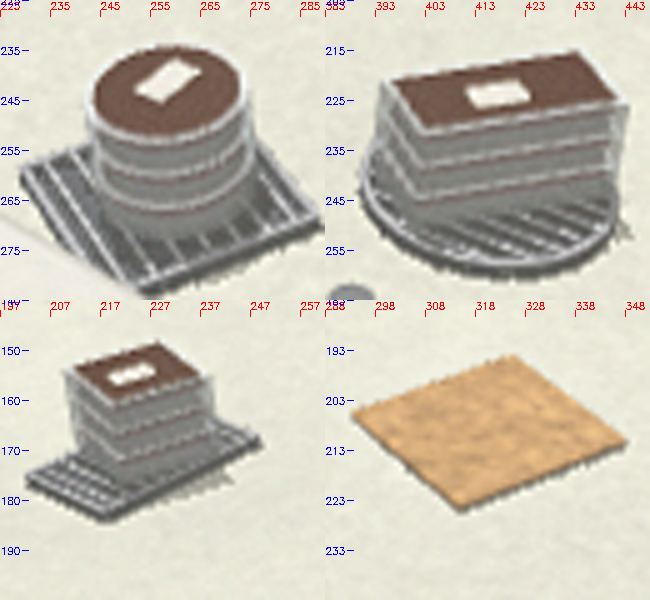

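```bash
cat > h.py <<'E'
import numpy as np, cv2
from plant import robot, vision
def ray(n,p):
    i=vision.camera_info(n); d=i["R"].T@np.linalg.solve(i["mtx"],[p[0],p[1],1]); return -i["R"].T@i["t"],d
def onz(n,p,z):
    c,d=ray(n,p); return c+d*(z-c[2])/d[2]
def tri(a,b):
    c1,d1=ray("top",a);c2,d2=ray("scene",b)
    s=np.linalg.lstsq(np.array([d1,-d2]).T,c2-c1,rcond=None)[0]
    p,q=c1+d1*s[0],c2+d2*s[1]; return (p+q)/2,np.linalg.norm(p-q)
def proj(n,X):
    i=vision.camera_info(n); c=i["mtx"]@(i["R"]@X+i["t"]); return c[:2]/c[2]
E
python3 - <<'E'
from h import *
np.set_printoptions(precision=4,suppress=True)
T=lambda x0,y0:(lambda u,v:(x0+(u+.5)/6-.5,y0+(v+.5)/6-.5))
S=lambda x0,y0:(lambda u,v:(x0+(u+.5)/5-.5,y0+(v+.5)/5-.5))
t1,t2,t3,t4=T(287,118),T(211,200),T(407,190),T(295,195)
s1,s2,s3,s4=S(225,225),S(383,205),S(197,140),S(288,183)
print("tri roundtop",tri(t1(142,115),s1(167,92)),"lab",tri(t1(149,123),s1(168,80)))
print("tri obl lab",tri(t2(133,120),s2(173,93)))
print("tri sq lab",tri(t3(169,136),s3(131,73)))
# mat corners: scene left(27,113) right(302,142) top(190,55) bottom(137,210)
print("mat",[tri(a,b) for a,b in [(t4(88,25),s4(137,210)),(t4(274,82),s4(27,113)),(t4(216,268),s4(190,55)),(t4(27,204),s4(302,142))]])
print("sqstand",[tri(a,b) for a,b in [(t1(95,32),s1(142,288)),(t1(268,93),s1(20,178)),(t1(30,192),s1(325,218))]])
print("oblstand",[tri(a,b) for a,b in [(t3(70,40),s3(105,217)),(t3(210,42),s3(25,178)),(t3(70,265),s3(262,140))]])
print("roundst tri",tri(t2(155,145),s2(490-325,0+200)))
def poly(n,f,pts,z):
    P=np.array([onz(n,f(*p),z)[:2] for p in pts]); c=P.mean(0)
    e=np.roll(P,-1,0)-P; print(c,np.linalg.norm(e,axis=1),np.degrees(np.arctan2(e[:,1],e[:,0])))
print("sqstand");poly("top",t1,[(95,32),(268,93),(200,257),(30,192)],.008)
print("oblstand");poly("top",t3,[(70,38),(211,42),(211,266),(70,266)],.008)
print("mat");poly("top",t4,[(88,25),(274,82),(216,268),(27,204)],.005)
print("obl");poly("top",t2,[(160,40),(220,90),(105,222),(48,178)],.053)
print("sq");poly("top",t3,[(132,77),(238,112),(213,214),(105,182)],.053)
print("round",onz("top",t1(142,115),.053),"rst",onz("top",t2(155,145),.008))
for n,p,z in [("jar",(440,158),.062),("dish",(275,177),.012),("rack",(222,155),.07),("or1",(180,226),.05),("or2",(209,275),.05)]: print(n,onz("top",p,z))
E
```

```text
tri roundtop (array([0.6494, 0.0606, 0.053 ]), np.float64(0.0008937512507552869)) lab (array([0.6453, 0.0574, 0.0544]), np.float64(0.0007007749041267639))
tri obl lab (array([0.4266, 0.264 , 0.0549]), np.float64(0.001150160687574533))
tri sq lab (array([ 0.4412, -0.2641,  0.0548]), np.float64(0.000354467804906789))
mat [(array([0.4888, 0.0655, 0.0035]), np.float64(0.0012256473810803132)), (array([ 0.4612, -0.0189,  0.0057]), np.float64(0.001792293254245922)), (array([0.3765, 0.0092, 0.0048]), np.float64(0.0030539092769439166)), (array([0.4066, 0.0936, 0.005 ]), np.float64(0.0016325365040111852))]
sqstand [(array([0.7001, 0.0865, 0.0114]), np.float64(0.010105098014536537)), (array([0.676 , 0.0026, 0.0018]), np.float64(0.0016526419493581653)), (array([0.6278, 0.1139, 0.0061]), np.float64(0.0014270700696673686))]
oblstand [(array([ 0.4932, -0.2343,  0.0051]), np.float64(9.427968312620226e-05)), (array([ 0.4912, -0.2978,  0.0057]), np.float64(0.0010628670438745933)), (array([ 0.3898, -0.2295,  0.0053]), np.float64(0.0006452501922425087))]
roundst tri (array([0.422 , 0.2645, 0.0009]), np.float64(0.0015699100911602012))
sqstand
[0.6508 0.0582] [0.0861 0.0849 0.0847 0.0829] [-110.6326  157.527    68.0243  -21.4966]
oblstand
[ 0.4407 -0.2634] [0.0644 0.1026 0.0636 0.1044] [-92.1595 177.0261  89.4707  -2.504 ]
mat
[0.4338 0.0366] [0.0888 0.0889 0.0901 0.0865] [-107.7776  161.9629   70.7237  -18.8961]
obl
[0.4217 0.2635] [0.0347 0.0751 0.0317 0.0765] [-130.0269  139.5413   52.402   -38.1991]
sq
[ 0.4372 -0.2658] [0.0484 0.0467 0.0486 0.0483] [-109.2278  163.4696   72.6962  -16.8037]
round [0.6497 0.0603 0.053 ] rst [0.4214 0.2624 0.008 ]
jar [ 0.5855 -0.2834  0.062 ]
dish [0.5491 0.1584 0.012 ]
rack [0.5963 0.2924 0.07  ]
or1 [0.4118 0.4015 0.05  ]
or2 [0.2847 0.3223 0.05  ]
```

The round stack is at about (0.650, 0.060) on the square stand (0.651, 0.058, sides at -22°). The oblong stack is at (0.422, 0.2635) with its long side at -39°, on the round stand (0.4215, 0.2625). The square stack is at (0.437, -0.266), about -17°, on the oblong stand (0.441, -0.263, about -2.6°). The mat is at (0.434, 0.037). Triangulated heights of 53–55 mm (stack tops), 4–6 mm (mat) and about 5–8 mm (stands) are plausible, and the footprints match the sizes given. I'll park the round stack first.

```bash
python3 -m crank '[[0.028,-0.04,0,0,0,0,0],[0.028,-0.04,0,0,0,0,0],[0.028,-0.04,0,0,0,0,0],[0.028,-0.04,0,0,0,0,0],[0.028,-0.04,0,0,0,0,0]]' 40; python3 -m crank '[[0.028,-0.04,0,0,0,0,0],[0.028,-0.04,0,0,0,0,0],[0.028,-0.04,0,0,0,0,0],[0.028,-0.04,0,0,0,0,0],[0.028,-0.04,0,0,0,0,0]]'
```

```text
clock: 0.65
tcp_pos: [0.3971, 0.4209, 0.2284]
tcp_rot: [-0.6, -3.081, 0.003]
force: [1.4, -0.1, -0.1]
opening: 0.999
clock: 1.15
tcp_pos: [0.5386, 0.2147, 0.2286]
tcp_rot: [-0.599, -3.081, 0.002]
force: [0.9, 1.3, 0.8]
opening: 0.997
```

```bash
python3 -m crank '[[0.022,-0.031,0,0,0,0,0],[0.022,-0.031,0,0,0,0,0],[0.022,-0.031,0,0,0,0,0],[0.022,-0.031,0,0,0,0,0],[0.022,-0.031,0,0,0,0,0]]'; python3 - <<'E'
from h import *
i=vision.camera_info("wrist"); print(robot.read_state()["tcp_pos"], -i["R"].T@i["t"], i["R"][2])
np.savez("pics/w1.npz",**i)
cv2.imwrite("pics/w1.png",vision.camera("wrist")[:,:,::-1])
E
```

```text
clock: 1.65
tcp_pos: [0.6524, 0.0504, 0.2283]
tcp_rot: [-0.602, -3.08, 0.003]
force: [0.6, -0.1, -0.8]
opening: 1.001
[0.65243784 0.05043063 0.22830182] [0.57725551 0.081454   0.37185108] [ 0.28874383 -0.1199179  -0.94986667]
```

View pics/w1.png

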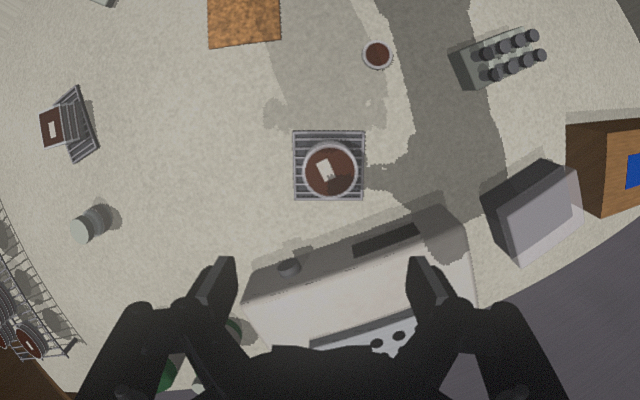

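```bash
cat >> h.py <<'E'
def wonz(npz,p,z):
    i=np.load(npz); q=(np.array(p)-i["mtx"][:2,2])/i["mtx"][0,0]; th=np.hypot(*q); u=q/th
    d=i["R"].T@np.array([*(u*np.sin(th)),np.cos(th)]); c=-i["R"].T@i["t"]; return c+d*(z-c[2])/d[2]
def crop(src,x,y,w,h,k,name):
    im=cv2.imread(src); c=cv2.resize(im[y:y+h,x:x+w],None,fx=k,fy=k,interpolation=cv2.INTER_CUBIC)
    for i in range(0,w,10): cv2.putText(c,str(x+i),(i*k,9),0,.33,(0,0,255),1); cv2.line(c,(i*k,10),(i*k,16),(0,0,255),1)
    for i in range(0,h,10): cv2.putText(c,str(y+i),(0,i*k+4),0,.33,(255,0,0),1); cv2.line(c,(22,i*k),(28,i*k),(255,0,0),1)
    cv2.imwrite(name,c)
E
python3 - <<'E'
from h import *
crop("pics/w1.png",280,115,100,100,6,"pics/w1c.png")
print([onz("top",p,z)[:2].round(3) for p in [(268,107),(368,107)] for z in [0,.1]])
print([onz("top",p,.1)[:2].round(3) for p in [(268,88),(368,88)]])
E
```

```text
[array([0.756, 0.181]), array([0.716, 0.169]), array([ 0.753, -0.104]), array([ 0.714, -0.092])]
[array([0.768, 0.17 ]), array([ 0.766, -0.093])]
```

View pics/w1c.png

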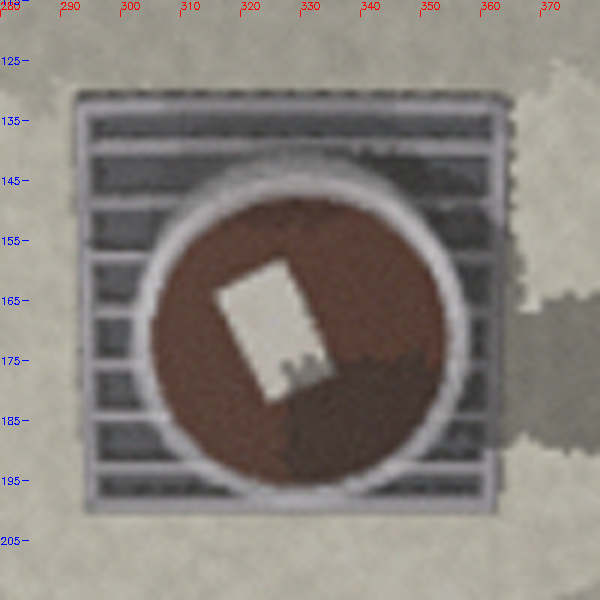

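```bash
python3 - <<'E'
from h import *
W="pics/w1.npz"
print(wonz(W,(329.4,171.6),.053))
P=np.array([wonz(W,p,.008)[:2] for p in [(292.6,130.8),(364.9,130.8),(362.4,199.9),(294.1,199.9)]])
e=np.roll(P,-1,0)-P;print(P.mean(0),np.linalg.norm(e,axis=1),np.degrees(np.arctan2(e[:,1],e[:,0])))
print([wonz(W,p,.1) for p in [(245,300),(450,205)]])
R=cv2.Rodrigues(robot.read_state()["tcp_rot"])[0]; print(np.degrees(np.arctan2(R[1,1],R[0,1])),R[:,2])
E
```

```text
[0.64907245 0.06063488 0.053     ]
[0.65246342 0.0593597 ] [0.08506111 0.0857446  0.08492561 0.0854875 ] [  68.10197987  -22.24746892 -112.07098839  157.84255497]
[array([ 0.73699538, -0.07525437,  0.1       ]), array([0.71328852, 0.16251965, 0.1       ])]
67.56257902825767 [-0.00239715 -0.00438685 -0.9999875 ]
```

```bash
python3 -m crank '[[-0.003,0.010,-0.03,0,0,0,0],[0,0,-0.04,0,0,0,0],[0,0,-0.04,0,0,0,0],[0,0,-0.02,0,0,0,0],[0,0,0,0,0,0,0]]'
```

```text
clock: 2.2
tcp_pos: [0.653, 0.0493, 0.094]
tcp_rot: [0.621, 3.079, -0.009]
force: [-0.5, 0.2, 1.2]
opening: 0.997
```

```bash
python3 -m crank '[[-0.004,0.011,0,0,0,0,0],[0,0,0,0,0,0,0],[0,0,0,0,0,0,0]]';python3 -m crank '[[0,0,-0.03,0,0,0,0],[0,0,-0.03,0,0,0,0],[0,0,-0.02,0,0,0,0],[0,0,0,0,0,0,0]]'
```

```text
clock: 2.5
tcp_pos: [0.6496, 0.0618, 0.0965]
tcp_rot: [0.62, 3.078, -0.007]
force: [0.0, 0.0, 0.2]
opening: 1.0
clock: 2.9
tcp_pos: [0.6535, 0.0637, 0.0207]
tcp_rot: [0.616, 3.069, 0.0]
force: [0.7, -1.0, 0.5]
opening: 1.003
```

```bash
python3 -m crank '[[-0.0045,-0.003,-0.008,0,0,0,0],[0,0,0,0,0,0,0],[0,0,0,0,0,0,0]]'
```

```text
clock: 3.2
tcp_pos: [0.6506, 0.0606, 0.0158]
tcp_rot: [0.615, 3.065, 0.003]
force: [-0.1, 0.1, 0.2]
opening: 0.999
```

```bash
python3 -m crank '[[-0.001,0,-0.003,0,0,0,0],[0,0,0,0,0,0,60],[0,0,0,0,0,0,120],[0,0,0,0,0,0,255],[0,0,0,0,0,0,255]]' 30; python3 -m crank '[[0,0,0,0,0,0,255],[0,0,0,0,0,0,255],[0,0,0,0,0,0,255]]'
```

```text
clock: 3.7
tcp_pos: [0.651, 0.0609, 0.0152]
tcp_rot: [0.614, 3.062, 0.005]
force: [0.4, -0.1, -0.4]
opening: 0.689
clock: 4.0
tcp_pos: [0.6508, 0.0609, 0.015]
tcp_rot: [0.614, 3.062, 0.005]
force: [0.7, 0.6, -1.2]
opening: 0.695
```

```bash
python3 -m crank '[[0,0,0.03,0,0,0,255],[0,0,0.03,0,0,0,255],[0,0,0.03,0,0,0,255],[0,0,0.02,0,0,0,255],[0,0,0,0,0,0,255]]';python3 -m crank '[[-0.04,-0.005,0,0,0,0,255],[-0.04,-0.005,0,0,0,0,255],[-0.04,-0.005,0,0,0,0,255],[-0.04,-0.005,0,0,0,0,255],[-0.03,-0.004,0,0,0,0,255]]';python3 -m crank '[[0,0,0,0,0,0,255],[0,0,0,0,0,0,255]]'
```

```text
clock: 4.5
tcp_pos: [0.6493, 0.0604, 0.1276]
tcp_rot: [0.615, 3.065, 0.003]
force: [-0.1, -0.5, -0.5]
opening: 0.693
clock: 5.0
tcp_pos: [0.4546, 0.036, 0.1243]
tcp_rot: [0.613, 3.065, 0.001]
force: [0.7, 0.4, 0.2]
opening: 0.697
clock: 5.2
tcp_pos: [0.4502, 0.0354, 0.1234]
tcp_rot: [0.614, 3.068, 0.001]
force: [0.3, 0.3, -1.7]
opening: 0.695
```

```bash
python3 -m crank '[[-0.014,0.001,-0.03,0,0,0,255],[0,0,-0.03,0,0,0,255],[0,0,-0.02,0,0,0,255],[0,0,-0.01,0,0,0,255],[0,0,0,0,0,0,255]]';python3 -m crank '[[0,0,0,0,0,0,255]]'
```

```text
clock: 5.7
tcp_pos: [0.4398, 0.0371, 0.03]
tcp_rot: [0.613, 3.064, 0.002]
force: [-0.2, -0.8, -0.1]
opening: 0.691
clock: 5.8
tcp_pos: [0.4403, 0.0371, 0.0301]
tcp_rot: [0.613, 3.065, 0.002]
force: [0.7, -0.3, -0.8]
opening: 0.698
```

```bash
python3 -m crank '[[-0.004,0,-0.009,0,0,0,255],[0,0,-0.006,0,0,0,255],[0,0,-0.003,0,0,0,255],[0,0,0,0,0,0,255]]'
```

```text
clock: 6.2
tcp_pos: [0.4377, 0.0376, 0.0125]
tcp_rot: [0.612, 3.061, 0.005]
force: [-0.1, -0.3, -0.5]
opening: 0.699
```

```bash
python3 -m crank '[[0,0,-0.001,0,0,0,255],[0,0,0,0,0,0,60],[0,0,0,0,0,0,0],[0,0,0,0,0,0,0],[0,0,0,0,0,0,0]]';python3 -m crank '[[0,0,0.03,0,0,0,0],[0,0,0.04,0,0,0,0],[0,0,0.04,0,0,0,0],[0,0,0.04,0,0,0,0],[0,0,0,0,0,0,0]]'
```

```text
clock: 6.7
tcp_pos: [0.4384, 0.0377, 0.0122]
tcp_rot: [0.612, 3.06, 0.006]
force: [-0.2, -0.3, -0.0]
opening: 1.001
clock: 7.2
tcp_pos: [0.4368, 0.0366, 0.167]
tcp_rot: [0.614, 3.063, 0.002]
force: [0.2, -0.8, -0.8]
opening: 0.999
```

```bash
python3 -m crank '[[0,-0.045,0.012,0,0,0,0],[0,-0.045,0.012,0,0,0,0],[0,-0.045,0.012,0,0,0,0],[0,-0.045,0.012,0,0,0,0],[0,-0.045,0.012,0,0,0,0]]';python3 -m crank '[[0,-0.045,0,0,0,0,0],[0,-0.03,0,0,0,0,0],[0,0,0,0,0,0,0],[0,0,0,0,0,0,0]]'; python3 - <<'E'
from h import *
i=vision.camera_info("wrist"); print(robot.read_state()["tcp_pos"])
np.savez("pics/w2.npz",**i)
cv2.imwrite("pics/w2.png",vision.camera("wrist")[:,:,::-1])
cv2.imwrite("pics/t2.png",vision.camera("top")[:,:,::-1])
E
```

```text
clock: 7.7
tcp_pos: [0.4357, -0.1897, 0.2292]
tcp_rot: [0.594, 3.064, 0.007]
force: [0.6, 0.7, 0.0]
opening: 1.0
clock: 8.1
tcp_pos: [0.4339, -0.2741, 0.2301]
tcp_rot: [0.605, 3.059, 0.004]
force: [0.8, 1.1, -0.1]
opening: 1.001
[ 0.43387754 -0.27413586  0.23009253]
```

View pics/w2.png

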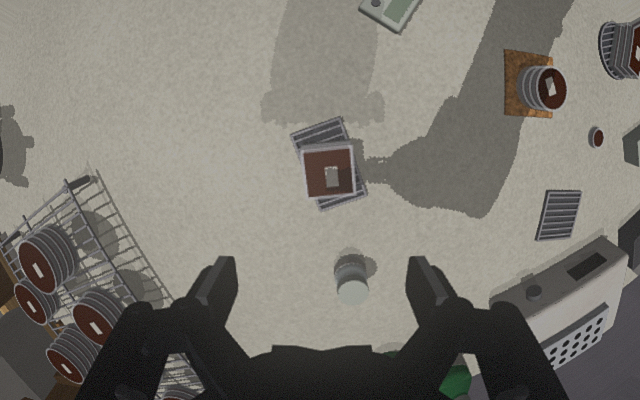

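View pics/t2.png

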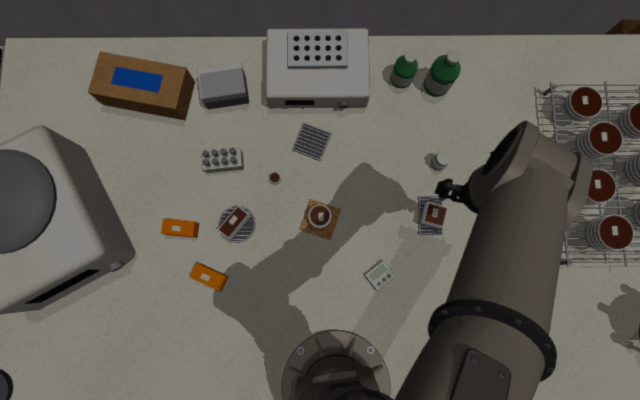

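The top view shows the round stack standing on the mat at (320,216). In the wrist view the square stack on the oblong stand is at (330,172), with the jar at (350,285).

```bash
python3 - <<'E'
from h import *
crop("pics/w2.png",280,110,100,105,6,"pics/w2c.png")
crop("pics/w2.png",530,180,60,70,6,"pics/w2d.png")
E
```

```text
(no output)
```

View pics/w2c.png

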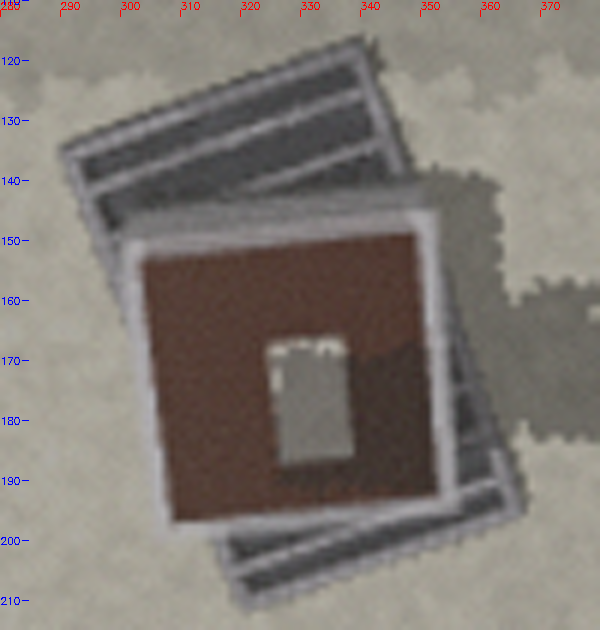

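```bash
cat >> h.py <<'E'
def wpoly(W,x0,y0,pts,z,k=6):
    P=np.array([wonz(W,(x0+(u+.5)/k-.5,y0+(v+.5)/k-.5),z)[:2] for u,v in pts]); e=np.roll(P,-1,0)-P
    print(P.mean(0).round(4),np.linalg.norm(e,axis=1).round(4),np.degrees(np.arctan2(e[:,1],e[:,0])).round(1))
E
python3 - <<'E'
from h import *
W="pics/w2.npz"
wpoly(W,280,110,[(122,240),(438,210),(458,503),(165,527)],.053)
wpoly(W,280,110,[(142,256),(417,232),(440,495),(170,522)],.053)
wpoly(W,280,110,[(60,148),(362,40),(525,508),(245,608)],.008)
s=robot.read_state();R=cv2.Rodrigues(s["tcp_rot"])[0]; print(s["tcp_pos"],np.degrees(np.arctan2(R[1,1],R[0,1])),R[:,2])
E
```

```text
[ 0.4357 -0.2646] [0.0552 0.054  0.0535 0.0533] [  73.2  -16.9 -107.6  164.9]
[ 0.4364 -0.2656] [0.0481 0.0486 0.0493 0.0493] [  72.7  -16.  -106.5  162.6]
[ 0.4397 -0.2638] [0.0628 0.1025 0.0624 0.1037] [ 87.3  -2.1 -91.6 178.1]
[ 0.43420805 -0.27324011  0.23023585] 67.71424904482707 [ 0.02337688 -0.00162901 -0.9997254 ]
```

```bash
python3 -m crank '[[0.002,0.008,-0.03,0,1.3,5.3,0],[0,0,-0.04,0,0,0,0],[0,0,-0.04,0,0,0,0],[0,0,-0.03,0,0,0,0],[0,0,0,0,0,0,0]]'; python3 -m crank '[[0,0,0,0,0,0,0]]'; cat > st.py <<'E'
from h import *
s=robot.read_state();R=cv2.Rodrigues(s["tcp_rot"])[0]; print(s["tcp_pos"].round(4),"jaw",np.degrees(np.arctan2(R[1,1],R[0,1])).round(2),"z",R[:,2].round(4),"q7",s["qpos"][6].round(2),s["opening"])
E
python3 st.py
```

```text
clock: 8.7
tcp_pos: [0.4385, -0.2584, 0.0867]
tcp_rot: [0.442, 3.106, 0.004]
force: [0.3, 0.1, -0.4]
opening: 0.995
clock: 8.8
tcp_pos: [0.4386, -0.2577, 0.0871]
tcp_rot: [0.441, 3.107, 0.004]
force: [0.3, 0.2, 0.4]
opening: 0.997
[ 0.4386 -0.2577  0.0871] jaw 73.84 z [ 0.0035  0.0022 -1.    ] q7 2.01 0.9965704080692006
```

```bash
python3 -m crank '[[-0.0024,-0.0076,0,0,0,-0.5,0],[0,0,-0.02,0,0,0,0],[0,0,-0.02,0,0,0,0],[0,0,-0.015,0,0,0,0],[0,0,0,0,0,0,0]]'; python3 st.py
```

```text
clock: 9.3
tcp_pos: [0.4414, -0.2679, 0.0391]
tcp_rot: [0.452, 3.092, 0.003]
force: [0.4, 0.5, -0.0]
opening: 1.002
[ 0.4414 -0.2679  0.0391] jaw 73.36 z [ 1.670e-02 -8.000e-04 -9.999e-01] q7 2.09 1.0015176961020316
```

```bash
python3 -m crank '[[-0.005,0.0025,-0.012,0,0.9,0,0],[0,0,-0.01,0,0,0,0],[0,0,-0.003,0,0,0,0],[0,0,0,0,0,0,0]]'; python3 st.py
```

```text
clock: 9.7
tcp_pos: [0.4381, -0.2664, 0.0158]
tcp_rot: [0.454, 3.104, -0.002]
force: [-0.0, -0.2, 1.2]
opening: 0.998
[ 0.4381 -0.2664  0.0158] jaw 73.34 z [ 0.0047 -0.0021 -1.    ] q7 2.11 0.9975959112345038
```

```bash
python3 -m crank '[[-0.002,0.001,0,0,0,0,0],[0,0,0,0,0,0,60],[0,0,0,0,0,0,120],[0,0,0,0,0,0,255],[0,0,0,0,0,0,255]]' 30; python3 -m crank '[[0,0,0,0,0,0,255],[0,0,0,0,0,0,255]]';python3 st.py;  python3 -m crank '[[0,0,0.03,0,0,0,255],[0,0,0.03,0,0,0,255],[0,0,0.03,0,0,0,255],[0,0,0.02,0,0,0,255],[0,0,0,0,0,0,255]]';python3 st.py
```

```text
clock: 10.2
tcp_pos: [0.4364, -0.2656, 0.0168]
tcp_rot: [0.454, 3.102, -0.002]
force: [0.2, 0.4, -1.1]
opening: 0.652
clock: 10.4
tcp_pos: [0.4365, -0.2655, 0.0169]
tcp_rot: [0.454, 3.102, -0.002]
force: [0.0, 0.2, -0.9]
opening: 0.651
[ 0.4365 -0.2655  0.0169] jaw 73.34 z [ 0.0061 -0.0025 -1.    ] q7 2.11 0.6509897816145044
clock: 10.9
tcp_pos: [0.4348, -0.2654, 0.1298]
tcp_rot: [0.456, 3.105, -0.002]
force: [0.7, -0.5, -0.9]
opening: 0.654
[ 0.4348 -0.2654  0.1298] jaw 73.29 z [ 0.0028 -0.0018 -1.    ] q7 1.96 0.6542419311468926
```

```bash
python3 -m crank '[[0.0217,0.0324,0.004,0,0,-1,255],[0.0217,0.0324,0.004,0,0,-1,255],[0.0217,0.0324,0.003,0,0,-1,255],[0.0217,0.0324,0,0,0,-1,255],[0.0217,0.0324,0,0,0,-1,255]]'; python3 -m crank '[[0.0217,0.0324,0,0,0,0,255],[0.0217,0.0324,0,0,0,0,255],[0.0217,0.0324,0,0,0,0,255],[0.0217,0.0324,0,0,0,0,255],[0.015,0.022,0,0,0,0,255]]';python3 -m crank '[[0,0,0,0,0,0,255],[0,0,0,0,0,0,255]]';python3 st.py
```

```text
clock: 11.4
tcp_pos: [0.5426, -0.1021, 0.1391]
tcp_rot: [0.611, 3.079, -0.003]
force: [0.7, -1.0, -0.3]
opening: 0.651
clock: 11.9
tcp_pos: [0.6464, 0.0592, 0.1331]
tcp_rot: [-0.608, -3.08, 0.003]
force: [-0.5, 0.9, -0.4]
opening: 0.652
clock: 12.1
tcp_pos: [0.6469, 0.0637, 0.1298]
tcp_rot: [-0.599, -3.079, 0.004]
force: [-0.5, -0.9, -0.7]
opening: 0.655
[0.6469 0.0637 0.1298] jaw 68.0 z [-0.0055 -0.0015 -1.    ] q7 1.27 0.6554457937393354
```

```bash
python3 -m crank '[[0.005,-0.005,-0.03,0,0,0,255],[0,0,-0.03,0,0,0,255],[0,0,-0.02,0,0,0,255],[0,0,-0.01,0,0,0,255],[0,0,0,0,0,0,255]]';python3 -m crank '[[0,0,0,0,0,0,255]]';python3 st.py
```

```text
clock: 12.6
tcp_pos: [0.6494, 0.0537, 0.0352]
tcp_rot: [-0.605, -3.076, 0.006]
force: [-0.3, -0.5, -0.4]
opening: 0.654
clock: 12.7
tcp_pos: [0.6494, 0.0529, 0.0357]
tcp_rot: [-0.607, -3.076, 0.006]
force: [0.4, -0.2, -0.8]
opening: 0.651
[0.6494 0.0529 0.0357] jaw 67.68 z [-0.007  -0.0024 -1.    ] q7 1.34 0.6512991465303459
```

```bash
python3 -m crank '[[0.002,0.006,-0.009,0,-0.4,0.3,255],[0,0,-0.005,0,0,0,255],[0,0,0,0,0,0,255],[0,0,0,0,0,0,255]]';python3 st.py
```

```text
clock: 13.1
tcp_pos: [0.653, 0.0598, 0.0232]
tcp_rot: [0.598, 3.08, -0.001]
force: [-0.9, 0.8, -1.0]
opening: 0.654
[0.653  0.0598 0.0232] jaw 68.02 z [ 0.0043 -0.0012 -1.    ] q7 1.35 0.65387698157385
```

```bash
python3 -m crank '[[-0.001,-0.001,-0.004,0,0,0,255],[0,0,-0.002,0,0,0,255],[0,0,0,0,0,0,255]]';python3 st.py
```

```text
clock: 13.4
tcp_pos: [0.6522, 0.0588, 0.0172]
tcp_rot: [0.598, 3.079, -0.0]
force: [0.4, 0.4, -1.0]
opening: 0.649
[0.6522 0.0588 0.0172] jaw 68.03 z [ 0.005 -0.001 -1.   ] q7 1.35 0.6490472307206847
```

```bash
python3 -m crank '[[0,0,0,0,0,0,60],[0,0,0,0,0,0,0],[0,0,0,0,0,0,0],[0,0,0,0,0,0,0]]';python3 -m crank '[[0,0,0.03,0,0,0,0],[0,0,0.045,0,0,0,0],[0,0,0.045,0,0,0,0],[0,0,0.045,0,0,0,0],[0,0,0.04,0,0,0,0]]';python3 -m crank '[[-0.033,0.029,0,0,0,-3.4,0],[-0.033,0.029,0,0,0,-3.4,0],[-0.033,0.029,0,0,0,-3.4,0],[-0.033,0.029,0,0,0,-3.4,0],[-0.033,0.029,0,0,0,-3.4,0]]';python3 -m crank '[[-0.032,0.029,0,0,0,0,0],[-0.025,0.022,0,0,0,0,0],[0,0,0,0,0,0,0],[0,0,0,0,0,0,0]]'; python3 st.py;  python3 - <<'E'
from h import *
i=vision.camera_info("wrist")
np.savez("pics/w3.npz",**i)
cv2.imwrite("pics/w3.png",vision.camera("wrist")[:,:,::-1])
E
```

```text
clock: 13.8
tcp_pos: [0.6525, 0.0586, 0.0176]
tcp_rot: [0.598, 3.078, 0.0]
force: [0.1, -0.8, -0.2]
opening: 1.002
clock: 14.3
tcp_pos: [0.6478, 0.0578, 0.2236]
tcp_rot: [-0.599, -3.08, 0.008]
force: [0.5, 0.8, -0.7]
opening: 0.998
clock: 14.8
tcp_pos: [0.4836, 0.201, 0.2314]
tcp_rot: [1.076, 2.944, 0.001]
force: [1.0, 1.6, 0.4]
opening: 0.996
clock: 15.2
tcp_pos: [0.4194, 0.258, 0.2321]
tcp_rot: [1.068, 2.948, 0.005]
force: [1.0, -0.4, -0.1]
opening: 1.005
[0.4194 0.258  0.2321] jaw 50.18 z [ 0.0065  0.0012 -1.    ] q7 0.28 1.0051277690980607
```

View pics/w3.png

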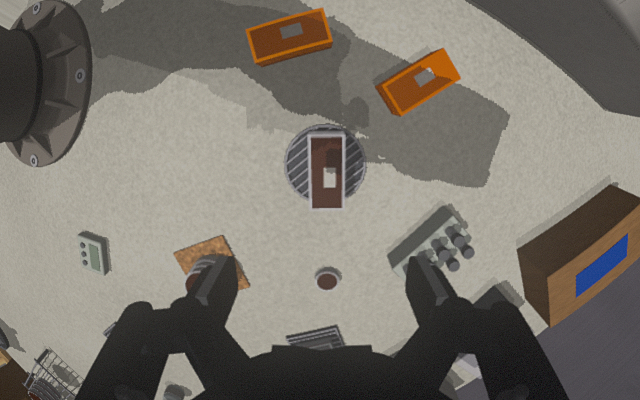

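The brown oblong stack is at (327,172) on the round stand, and the orange look-alikes are at (289,36) and (418,82). Enlarging to confirm.

```bash
python3 - <<'E'
from h import *
crop("pics/w3.png",275,115,100,105,6,"pics/w3c.png")
E
```

```text
(no output)
```

View pics/w3c.png

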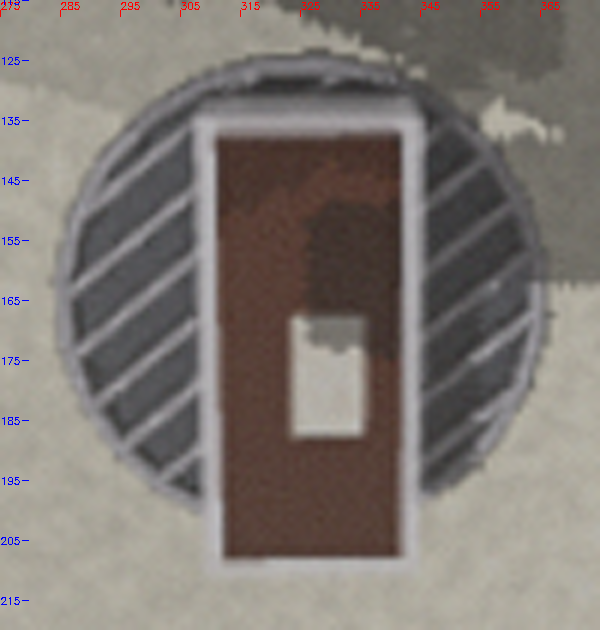

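```bash
python3 - <<'E'
from h import *
from scipy.optimize import least_squares
W="pics/w3.npz"
wpoly(W,275,115,[(197,115),(422,115),(415,572),(210,572)],.053)
wpoly(W,275,115,[(215,136),(403,134),(402,556),(223,557)],.053)
P=np.array([wonz(W,(275+(u+.5)/6-.5,115+(v+.5)/6-.5),.008)[:2] for u,v in [(58,300),(546,300),(302,54),(198,512),(425,500),(120,135),(492,150)]])
r=least_squares(lambda p:np.hypot(*(P-p[:2]).T)-p[2],[.42,.26,.05]);print(r.x,r.fun)
E
python3 st.py
```

```text
[0.421  0.2649] [0.039  0.0845 0.038  0.0844] [  50.3  -39.6 -130.   141.1]
[0.4211 0.2647] [0.0327 0.078  0.0331 0.0777] [  50.9  -39.  -129.6  140.7]
[0.42099163 0.263529   0.04956692] [-2.89176520e-04  1.72285556e-04  4.78639593e-04  1.28894288e-04
  3.36080499e-05  1.23466635e-05 -5.36597630e-04]
[0.4195 0.2579 0.232 ] jaw 50.15 z [ 0.0063  0.001  -1.    ] q7 0.28 0.996868510443355
```

```bash
python3 -m crank '[[0.0015,0.007,-0.03,0,0.3,0.3,0],[0,0,-0.04,0,0,0,0],[0,0,-0.04,0,0,0,0],[0,0,-0.03,0,0,0,0],[0,0,0,0,0,0,0]]'; python3 -m crank '[[0,0,0,0,0,0,0]]';python3 st.py
```

```text
clock: 15.75
tcp_pos: [0.4268, 0.2613, 0.0892]
tcp_rot: [1.073, 2.948, 0.009]
force: [0.5, -0.1, 1.0]
opening: 0.995
clock: 15.85
tcp_pos: [0.4277, 0.2603, 0.0896]
tcp_rot: [1.076, 2.946, 0.007]
force: [0.0, 0.2, 0.9]
opening: 0.998
[0.4277 0.2603 0.0896] jaw 49.88 z [ 0.0064  0.0024 -1.    ] q7 0.47 0.9984893233806049
```

```bash
python3 -m crank '[[-0.007,0.0045,0,0,0.3,0.5,0],[0,0,-0.02,0,0,0,0],[0,0,-0.02,0,0,0,0],[0,0,-0.015,0,0,0,0],[0,0,0,0,0,0,0]]'; python3 st.py
```

```text
clock: 16.35
tcp_pos: [0.4238, 0.2692, 0.0411]
tcp_rot: [1.062, 2.953, 0.022]
force: [0.4, 0.1, 0.4]
opening: 0.999
[0.4238 0.2692 0.0411] jaw 50.45 z [ 0.0078  0.0124 -0.9999] q7 0.54 0.9990819645005766
```

```bash
python3 -m crank '[[-0.003,-0.0045,-0.011,-0.7,0.4,0,0],[0,0,-0.01,0,0,0,0],[0,0,-0.003,0,0,0,0],[0,0,0,0,0,0,0]]'; python3 st.py
```

```text
clock: 16.75
tcp_pos: [0.4217, 0.2664, 0.019]
tcp_rot: [1.06, 2.955, 0.007]
force: [-0.2, 0.6, -0.0]
opening: 0.996
[0.4217 0.2664 0.019 ] jaw 50.53 z [ 0.0032  0.0033 -1.    ] q7 0.56 0.9964702846222699
```

```bash
python3 -m crank '[[-0.001,-0.0015,-0.001,0,0,0,0],[0,0,0,0,0,0,60],[0,0,0,0,0,0,120],[0,0,0,0,0,0,255],[0,0,0,0,0,0,255]]' 30; python3 -m crank '[[0,0,0,0,0,0,255],[0,0,0,0,0,0,255],[0,0,0,0,0,0,255]]';python3 st.py;  python3 -m crank '[[0,0,0.03,0,0,0,255],[0,0,0.03,0,0,0,255],[0,0,0.03,0,0,0,255],[0,0,0.02,0,0,0,255],[0,0,0,0,0,0,255]]';python3 st.py
```

```text
clock: 17.25
tcp_pos: [0.4211, 0.265, 0.0188]
tcp_rot: [1.061, 2.955, 0.008]
force: [0.2, -0.7, -0.7]
opening: 0.466
clock: 17.55
tcp_pos: [0.4211, 0.265, 0.0188]
tcp_rot: [1.061, 2.955, 0.008]
force: [0.2, 0.6, -0.5]
opening: 0.46
[0.4211 0.265  0.0188] jaw 50.51 z [ 0.004   0.0041 -1.    ] q7 0.56 0.4599863868636459
clock: 18.05
tcp_pos: [0.4202, 0.2636, 0.1316]
tcp_rot: [1.062, 2.955, 0.003]
force: [-0.4, -0.3, -1.0]
opening: 0.464
[0.4202 0.2636 0.1316] jaw 50.46 z [ 0.0018  0.0014 -1.    ] q7 0.42 0.463970115342366
```

```bash
python3 -m crank '[[0.02,-0.04,0.003,0,0,3.7,255],[0.02,-0.04,0.003,0,0,3.7,255],[0.02,-0.04,0,0,0,3.7,255],[0.01,-0.042,0,0,0,3.7,255],[0.005,-0.042,0,0,0,3.7,255]]';python3 -m crank '[[0,-0.042,0,0,0,3.7,255],[-0.005,-0.042,0,0,0,3.7,255],[-0.005,-0.042,0,0,0,3.7,255],[-0.01,-0.042,0,0,0,3.7,255],[-0.01,-0.04,0,0,0,3.7,255]]'; python3 st.py
```

```text
clock: 18.55
tcp_pos: [0.4949, 0.0601, 0.1352]
tcp_rot: [-0.534, -3.096, -0.005]
force: [0.6, 0.1, -1.1]
opening: 0.466
clock: 19.05
tcp_pos: [0.4627, -0.1566, 0.131]
tcp_rot: [-0.007, -3.138, -0.002]
force: [0.9, 0.2, -1.3]
opening: 0.466
[ 0.4627 -0.1566  0.131 ] jaw 89.74 z [-0.0032  0.0015 -1.    ] q7 1.98 0.4661983436039472
```

```bash
python3 -m crank '[[-0.01,-0.04,0,0,0,-1.5,255],[-0.008,-0.035,0,0,0,-1,255],[-0.004,-0.02,0,0,0,0,255],[0,0,0,0,0,0,255],[0,0,0,0,0,0,255]]'; python3 st.py
```

```text
clock: 19.55
tcp_pos: [0.4348, -0.2605, 0.1271]
tcp_rot: [-0.087, -3.133, -0.001]
force: [-0.7, 1.1, -0.7]
opening: 0.463
[ 0.4348 -0.2605  0.1271] jaw 86.81 z [-0.0073  0.0011 -1.    ] q7 2.19 0.4629113832151245
```

```bash
python3 -m crank '[[0.005,-0.003,-0.03,0,-0.4,0.9,255],[0,0,-0.03,0,0,0,255],[0,0,-0.02,0,0,0,255],[0,0,-0.01,0,0,0,255],[0,0,0,0,0,0,255]]';python3 -m crank '[[0,0,0,0,0,0,255]]';python3 st.py
```

```text
clock: 20.05
tcp_pos: [0.4415, -0.2583, 0.0326]
tcp_rot: [-0.052, -3.141, -0.005]
force: [0.4, -0.2, 0.4]
opening: 0.464
clock: 20.15
tcp_pos: [0.4418, -0.2579, 0.0328]
tcp_rot: [-0.051, -3.141, -0.005]
force: [-0.2, -0.6, -1.2]
opening: 0.465
[ 0.4418 -0.2579  0.0328] jaw 88.15 z [-3.0e-04  3.1e-03 -1.0e+00] q7 2.33 0.46548037837722656
```

```bash
python3 -m crank '[[-0.002,-0.006,-0.007,0,0,-0.4,255],[0,0,-0.004,0,0,0,255],[0,0,-0.002,0,0,0,255],[0,0,0,0,0,0,255]]';python3 st.py
```

```text
clock: 20.55
tcp_pos: [0.4413, -0.2645, 0.021]
tcp_rot: [0.061, 3.138, 0.003]
force: [0.3, 0.3, -1.0]
opening: 0.464
[ 0.4413 -0.2645  0.021 ] jaw 87.75 z [ 0.0035  0.0021 -1.    ] q7 2.35 0.46393934340913834
```

```bash
python3 -m crank '[[-0.001,0.0005,-0.002,0,0,0,255],[0,0,0,0,0,0,255],[0,0,0,0,0,0,255]]';python3 st.py;python3 -m crank '[[0,0,0,0,0,0,100],[0,0,0,0,0,0,0],[0,0,0,0,0,0,0],[0,0,0,0,0,0,0],[0,0,0,0,0,0,0]]'; python3 st.py
```

```text
clock: 20.85
tcp_pos: [0.4404, -0.2641, 0.0193]
tcp_rot: [0.062, 3.137, 0.003]
force: [1.1, 0.4, -1.2]
opening: 0.46
[ 0.4404 -0.2641  0.0193] jaw 87.75 z [ 0.0042  0.0021 -1.    ] q7 2.35 0.4596414829716639
clock: 21.35
tcp_pos: [0.4407, -0.2642, 0.0196]
tcp_rot: [0.061, 3.136, 0.003]
force: [0.1, -0.0, -0.3]
opening: 1.002
[ 0.4407 -0.2642  0.0196] jaw 87.76 z [ 0.0049  0.0018 -1.    ] q7 2.35 1.0016031899309321
```

Now I'll lift and return to the mat for the round stack, looking on arrival.

```bash
python3 -m crank '[[0,0,0.03,0,0,0,0],[0,0,0.045,0,0,0,0],[0,0,0.045,0,0,0,0],[0,0,0.045,0,0,0,0],[0,0,0.04,0,0,0,0]]';python3 -m crank '[[0,0.045,0,0,0,-4,0],[0,0.045,0,0,0,-4,0],[0,0.045,0,0,0,-4,0],[0,0.045,0,0,0,-4,0],[0,0.045,0,0,0,-4,0]]';python3 -m crank '[[0,0.04,0,0,0,0,0],[0,0.025,0,0,0,0,0],[0,0,0,0,0,0,0],[0,0,0,0,0,0,0]]'; python3 st.py;  python3 - <<'E'
from h import *
i=vision.camera_info("wrist")
np.savez("pics/w4.npz",**i)
cv2.imwrite("pics/w4.png",vision.camera("wrist")[:,:,::-1])
cv2.imwrite("pics/s4.png",vision.camera("scene")[:,:,::-1])
crop("pics/w4.png",270,105,110,110,5,"pics/w4c.png")
E
```

```text
clock: 21.85
tcp_pos: [0.436, -0.2631, 0.2265]
tcp_rot: [-0.064, -3.134, -0.006]
force: [0.7, -0.3, -0.2]
opening: 1.001
clock: 22.35
tcp_pos: [0.4369, -0.0379, 0.2338]
tcp_rot: [0.641, 3.068, 0.004]
force: [1.5, 0.7, -0.4]
opening: 1.004
clock: 22.75
tcp_pos: [0.4357, 0.0354, 0.2344]
tcp_rot: [0.633, 3.069, 0.007]
force: [0.0, -0.6, -0.3]
opening: 0.999
[0.4357 0.0354 0.2344] jaw 66.69 z [ 0.009   0.0029 -1.    ] q7 0.94 0.9987150854562802
```

View pics/w4.png

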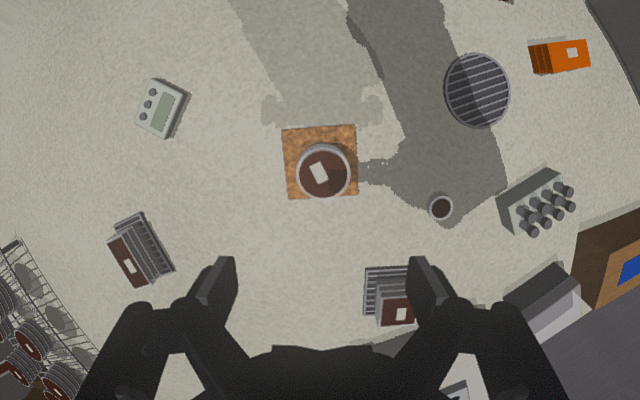

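View pics/w4c.png

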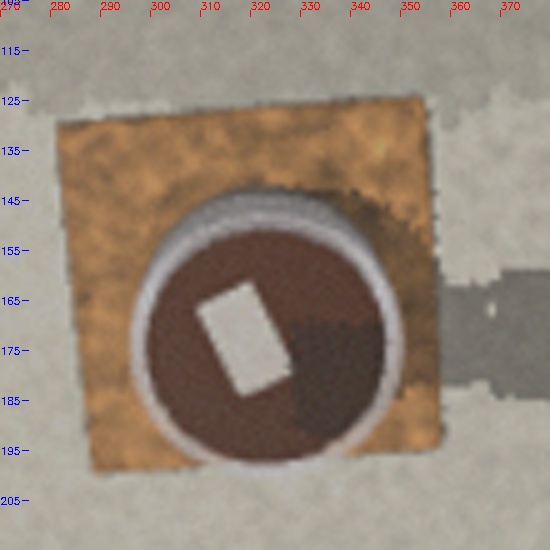

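View pics/s4.png

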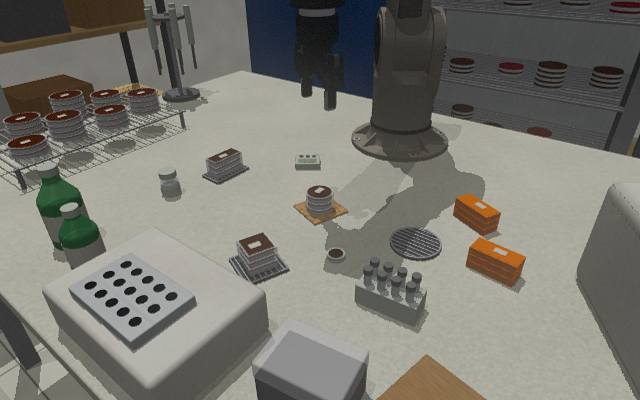

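In the scene view the square stack is on the square stand at (258,250), the oblong stack is on the oblong stand at (225,165), and the round stand at (416,243) is empty. The round stack's jelly centre in the wrist view is at (323.0,173.6).

```bash
python3 - <<'E'
from h import *
W="pics/w4.npz"; print(wonz(W,(322.9,173.7),.050))
print("round stand",wonz(W,(477,90.5),.008))
E
python3 -m crank '[[0.001,0.002,-0.03,0,0.5,0,0],[0,0,-0.04,0,0,0,0],[0,0,-0.04,0,0,0,0],[0,0,-0.03,0,0,0,0],[0,0,0,0,0,0,0]]';python3 -m crank '[[0,0,0,0,0,0,0]]'; python3 st.py
```

```text
[0.43630878 0.03839058 0.05      ]
round stand [0.42029463 0.25981755 0.008     ]
clock: 23.35
tcp_pos: [0.4384, 0.031, 0.0919]
tcp_rot: [0.65, 3.068, 0.007]
force: [-0.2, -0.2, 1.2]
opening: 0.997
clock: 23.45
tcp_pos: [0.4385, 0.0299, 0.0924]
tcp_rot: [0.653, 3.068, 0.006]
force: [1.1, -0.3, 0.4]
opening: 1.003
[0.4385 0.0299 0.0924] jaw 65.99 z [ 0.0052  0.0026 -1.    ] q7 1.12 1.0028215344701839
```

```bash
python3 -m crank '[[-0.003,0.009,0,0,0,0,0],[0,0,-0.02,0,0,0,0],[0,0,-0.02,0,0,0,0],[0,0,-0.015,0,0,0,0],[0,0,0,0,0,0,0]]'; python3 st.py
```

```text
clock: 23.95
tcp_pos: [0.4402, 0.0425, 0.0437]
tcp_rot: [0.652, 3.058, 0.019]
force: [0.4, 0.8, -0.0]
opening: 0.998
[0.4402 0.0425 0.0437] jaw 65.94 z [ 0.0172  0.0088 -0.9998] q7 1.17 0.9977111700530035
```

```bash
python3 -m crank '[[-0.005,-0.004,-0.014,-0.5,1.0,0,0],[0,0,-0.012,0,0,0,0],[0,0,-0.004,0,0,0,0],[0,0,0,0,0,0,0]]'; python3 st.py
```

```text
clock: 24.35
tcp_pos: [0.4385, 0.041, 0.0175]
tcp_rot: [0.652, 3.067, 0.008]
force: [0.6, -0.0, 0.5]
opening: 0.998
[0.4385 0.041  0.0175] jaw 65.98 z [ 0.0068  0.0037 -1.    ] q7 1.2 0.9983762474203285
```

```bash
python3 -m crank '[[-0.002,-0.0025,-0.003,0,0,0,0],[0,0,0,0,0,0,60],[0,0,0,0,0,0,120],[0,0,0,0,0,0,255],[0,0,0,0,0,0,255]]' 30; python3 -m crank '[[0,0,0,0,0,0,255],[0,0,0,0,0,0,255]]';python3 st.py;  python3 -m crank '[[0,0,0.03,0,0,0,255],[0,0,0.03,0,0,0,255],[0,0,0.03,0,0,0,255],[0,0,0.02,0,0,0,255],[0,0,0,0,0,0,255]]';python3 st.py
```

```text
clock: 24.85
tcp_pos: [0.4374, 0.0386, 0.0161]
tcp_rot: [0.653, 3.065, 0.011]
force: [-1.2, -0.0, -0.3]
opening: 0.694
clock: 25.05
tcp_pos: [0.4375, 0.0386, 0.0162]
tcp_rot: [0.653, 3.064, 0.011]
force: [0.2, -0.3, -1.4]
opening: 0.695
[0.4375 0.0386 0.0162] jaw 65.95 z [ 0.0097  0.0051 -0.9999] q7 1.21 0.6948902730967421
clock: 25.55
tcp_pos: [0.4361, 0.0377, 0.1293]
tcp_rot: [0.655, 3.067, 0.007]
force: [-1.0, -1.1, -1.3]
opening: 0.692
[0.4361 0.0377 0.1293] jaw 65.91 z [ 0.0065  0.0034 -1.    ] q7 1.05 0.6921273964698199
```

```bash
python3 -m crank '[[0.005,0.042,0.001,0,0,0,255],[0,0.042,0.001,0,0,0,255],[0,0.042,0.001,0,0,0,255],[-0.01,0.042,0.001,0,0,0,255],[-0.008,0.038,0.001,0,0,0,255]]';python3 -m crank '[[0,0.01,0,0,0,0,255],[0,0,0,0,0,0,255],[0,0,0,0,0,0,255]]'; python3 st.py
```

```text
clock: 26.05
tcp_pos: [0.4223, 0.2458, 0.1327]
tcp_rot: [0.67, 3.063, 0.008]
force: [0.7, -0.5, -1.3]
opening: 0.691
clock: 26.35
tcp_pos: [0.42, 0.2601, 0.1303]
tcp_rot: [0.659, 3.067, 0.005]
force: [0.8, 0.2, -1.4]
opening: 0.693
[0.42   0.2601 0.1303] jaw 65.75 z [ 0.0049  0.0024 -1.    ] q7 0.58 0.6927853445730311
```

```bash
python3 -m crank '[[0.001,0.003,-0.03,0,0,0,255],[0,0,-0.03,0,0,0,255],[0,0,-0.02,0,0,0,255],[0,0,-0.01,0,0,0,255],[0,0,0,0,0,0,255]]';python3 -m crank '[[0,0,0,0,0,0,255]]';python3 st.py
```

```text
clock: 26.85
tcp_pos: [0.4234, 0.2556, 0.0375]
tcp_rot: [0.673, 3.063, 0.004]
force: [0.5, 0.5, 0.1]
opening: 0.693
clock: 26.95
tcp_pos: [0.4237, 0.2548, 0.0379]
tcp_rot: [0.675, 3.062, 0.004]
force: [-0.4, -0.1, -0.3]
opening: 0.69
[0.4237 0.2548 0.0379] jaw 65.14 z [ 0.0062  0.0012 -1.    ] q7 0.66 0.6901961345285933
```

```bash
python3 -m crank '[[-0.003,0.008,-0.009,0,0,0,255],[0,0,-0.006,0,0,0,255],[0,0,0,0,0,0,255],[0,0,0,0,0,0,255]]';python3 st.py
```

```text
clock: 27.35
tcp_pos: [0.4217, 0.2644, 0.0239]
tcp_rot: [0.675, 3.06, 0.009]
force: [0.8, -0.1, -0.6]
opening: 0.693
[0.4217 0.2644 0.0239] jaw 65.14 z [ 0.0089  0.004  -1.    ] q7 0.66 0.6931427132730212
```

```bash
python3 -m crank '[[0,-0.0015,-0.003,0,0,0,255],[0,0,-0.001,0,0,0,255],[0,0,0,0,0,0,255]]';python3 st.py;python3 -m crank '[[0,0,0,0,0,0,60],[0,0,0,0,0,0,0],[0,0,0,0,0,0,0],[0,0,0,0,0,0,0]]';python3 -m crank '[[0,0,0.03,0,0,0,0],[0,0,0.045,0,0,0,0],[0,0,0.045,0,0,0,0],[0,0,0.045,0,0,0,0],[0,0,0.04,0,0,0,0]]'; python3 -m crank '[[0,0,0,0,0,0,0],[0,0,0,0,0,0,0]]'; python3 st.py; python3 - <<'E'
from h import *
i=vision.camera_info("wrist")
np.savez("pics/w5.npz",**i)
cv2.imwrite("pics/w5.png",vision.camera("wrist")[:,:,::-1])
cv2.imwrite("pics/s5.png",vision.camera("scene")[:,:,::-1])
crop("pics/w5.png",275,115,100,100,6,"pics/w5c.png")
E
```

```text
clock: 27.65
tcp_pos: [0.4219, 0.2629, 0.02]
tcp_rot: [0.674, 3.06, 0.01]
force: [-0.7, 0.4, -0.2]
opening: 0.694
[0.4219 0.2629 0.02  ] jaw 65.15 z [ 0.0094  0.0045 -0.9999] q7 0.66 0.6937398192400757
clock: 28.05
tcp_pos: [0.4221, 0.2629, 0.0203]
tcp_rot: [0.674, 3.06, 0.011]
force: [1.1, 0.1, -0.6]
opening: 1.001
clock: 28.55
tcp_pos: [0.4187, 0.2594, 0.2275]
tcp_rot: [0.677, 3.064, -0.004]
force: [-0.1, 0.3, -0.3]
opening: 0.999
clock: 28.75
tcp_pos: [0.4205, 0.2609, 0.2332]
tcp_rot: [0.676, 3.06, 0.008]
force: [-0.9, 0.2, -0.8]
opening: 0.998
[0.4205 0.2609 0.2332] jaw 65.1 z [ 0.0086  0.0036 -1.    ] q7 0.5 0.9983110994076868
```

View pics/w5c.png

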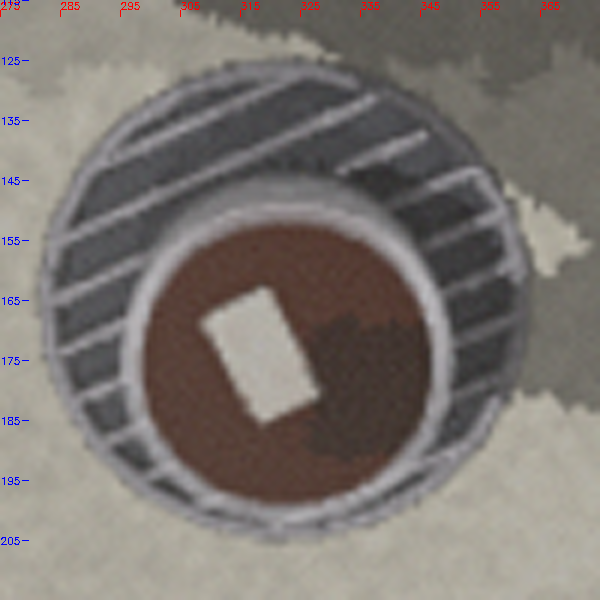

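View pics/s5.png

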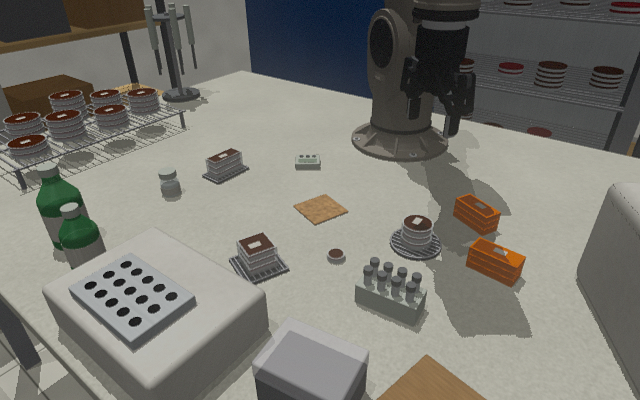

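```bash
python3 - <<'E'
from h import *
W="pics/w5.npz"
f=lambda u,v:(275+(u+.5)/6-.5,115+(v+.5)/6-.5)
print(wonz(W,f(287.5,363.5),.053),wonz(W,f(283.5,299),.008))
im=vision.camera("top")[:,:,::-1]; cv2.imwrite("pics/t5.png",im)
crop("pics/t5.png",287,118,50,48,6,"pics/x1.png");crop("pics/t5.png",407,190,50,48,6,"pics/x2.png")
cv2.imwrite("pics/t5c.png",np.hstack([cv2.imread("pics/x1.png"),cv2.imread("pics/x2.png")]))
E
```

```text
[0.42148971 0.26332837 0.053     ] [0.41954165 0.26386937 0.008     ]
```

View pics/t5c.png

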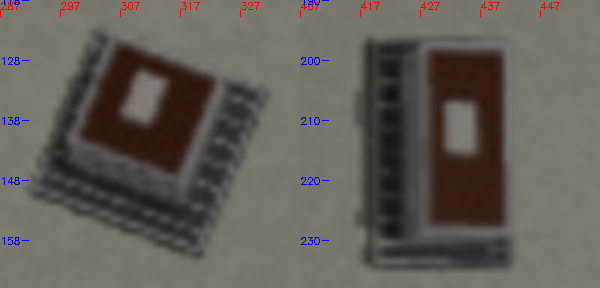

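```bash
python3 - <<'E'
from h import *
def poly(x0,y0,pts,z):
    P=np.array([onz("top",(x0+(u+.5)/6-.5,y0+(v+.5)/6-.5),z)[:2] for u,v in pts]); e=np.roll(P,-1,0)-P
    print(P.mean(0).round(4),np.linalg.norm(e,axis=1).round(4),np.degrees(np.arctan2(e[:,1],e[:,0])).round(1))
poly(287,118,[(117,42),(215,80),(178,175),(80,137)],.053)
poly(407,190,[(128,50),(204,50),(204,225),(130,226)],.053)
E
```

```text
[0.6528 0.0578] [0.0475 0.0472 0.0473 0.0473] [-112.5  158.9   67.7  -20.8]
[ 0.4411 -0.2636] [0.0334 0.0773 0.0322 0.0777] [-90.5 177.   90.3  -2.1]
```

All three stacks are within about 2 mm of their stand centres and squared to within about 1–2°. The gripper is clear at z = 0.23, so I'm handing in.

```bash
python3 -c "
from plant import robot
print(robot.close_job())"
```

```text
the job is handed in; nothing more can be done
None
```

All three stacks now stand on the stands of their own shape, and I handed the job in at about 29 s with the gripper open and clear above the bench. I first parked the round stack in the middle of the cork mat and let go. Then the square stack went to the square stand, the oblong stack to the oblong stand, and finally the round stack from the mat to the round stand.

| Stack | Measured centre (m) | Stand centre (m) | Offset | Angle to stand |
|---|---|---|---|---|
| Round | (0.4215, 0.2633) | (0.4195, 0.2639) to (0.421, 0.2635) | under 3 mm | not needed |
| Square | (0.653, 0.058) | (0.652, 0.059) | about 1–2 mm | within about 2° |
| Oblong | (0.441, -0.264) | (0.440, -0.264) | about 1 mm | within about 1° |

- **Upright:** in the last pictures all three stacks looked upright. I did not measure their tilt.
- **Bystanders:** the jar, tube rack and small dish looked unmoved in the last scene picture. I did not measure their positions again.
- **Disagreements:** one off-axis wrist view put the round stand about 3–4 mm from the other readings, so I did not use it. The first triangulated label heights came out 1–2 mm high, within the calibration error.

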